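# Load the microscope check-out kit tray, tall parts last

## Task

Load the grey kit tray, lowest part first and tallest last so that nothing already in it gets in the way of your hand: the flat steel reference block into the long well, then the short objective into the small square well, then the long objective into the large square well. Set each gently down on the floor of its well, the block flat and the objectives upright on their threaded end, never dropping or toppling one, and let go of it before you fetch the next. Leave the specimen pucks, the eyepiece and everything else where they are.

Things in the scene. Friction and masses are not known exactly. Their poses are not given: they have to be found in the camera images.
- tray: Grey moulded kit tray 106 (x) x 142 (y) x 13 mm, fixed on the bench; origin: centre of underside. Floor 5 mm thick, ribs 8 mm above it, 4 to 5 mm thick. Wells: one long (46 x 86, along y) at -x; behind it at +x a large square (46 x 46, at -y end) and a small square (36 x 36, middle); at the +y end two of 46 x 42, each holding a puck. 16 mm carrying lips at both y ends. Turned up to 0.7 rad.
- well_block (a point): Centre of the floor of the long well, at (-25, -23, 5) mm in the tray's frame; axes as the tray's. The well is 46 mm along x and 86 mm along y, its ribs 8 mm high.
- well_short (a point): Centre of the floor of the small square well, at (20, 2, 5) mm in the tray's frame; axes as the tray's. 36 x 36 mm, ribs 8 mm high; a flat land level with the ribs fills the 10 mm between it and the outer wall on its +x side.
- well_long (a point): Centre of the floor of the large square well, at (25, -43, 5) mm in the tray's frame; axes as the tray's. 46 x 46 mm, ribs 8 mm high.
- ref_block: Hardness reference block: bright steel slab 36 (x) x 74 (y) x 18 (z) mm, about 0.37 kg, rows of tiny dents and a small plate on its upper face, lying flat, turned up to 0.7 rad. Origin: centre of its underside; long side along y. May lie either way round (half turn) in the well, where its upper 10 mm stand above the ribs, to be held across the 36 mm.
- short_objective: Short microscope objective, bare metal, upright on its threaded end, 60 mm tall: foot (thread) 22 mm diameter and 4 mm high, barrel 26 mm diameter from 4 to 44 mm with a black knurled band low down, then a cone to a 16 mm nose with the lens on top. About 0.12 kg. Origin: centre of the underside of the foot; z up. In the tray its neighbours are up to 20 mm tall.
- long_objective: Long-working-distance objective, bare metal, upright on its threaded end, 95 mm tall: foot (thread) 28 mm diameter and 4 mm high, barrel 36 mm diameter from 4 to 70 mm with a black knurled band low down, then a cone to a 22 mm nose with the lens on top. About 0.28 kg. Origin: centre of the underside of the foot; z up.
- puck_a: Bystander, the front one in the tray: black resin specimen puck, 30 mm diameter, 20 mm tall, with a bright steel section in its upper face. Origin: centre of the underside.
- puck_b: Bystander, the rear one in the tray: black resin specimen puck, 30 mm diameter, 20 mm tall, with a bright steel section in its upper face. Origin: centre of the underside.
- puck_c: Bystander, on the bench: black resin specimen puck, 30 mm diameter, 20 mm tall, with a bright steel section in its upper face. Origin: centre of the underside.
- eyepiece: Bystander: eyepiece standing on its steel tube (30 mm diameter, 24 mm high), black body and rubber eyecup above (up to 40 mm diameter); 46 mm tall in all. Origin: centre of the underside.
- dropper_bottle: Bystander: small amber dropper bottle, 32 mm diameter, 77 mm tall with its cap and rubber bulb. Origin: centre of the underside.
- sample_cups: Bystander: stack of clear plastic sample cups, 58 mm diameter, 38 mm tall. Origin: centre of the underside.
- tweezers: Bystander: steel tweezers lying flat, 120 mm long along their x, 16 mm wide, 6 mm high. Origin: at the middle, on the bench.
Not all that is in view belongs to the job. What is shaped like the ref_block but brown or purple is not meant.

How it is judged:
By the outcome, as a careful person would: the job done as asked, in the order asked, and still so for the second after the job is handed in, with the robot touching nothing.
It also fails if it takes over 72 s, if anything falls off the work surface, if the arm or the gripper's body presses on something with over 40 N, if the wrist force passes 120 N, or if a joint passes its speed limit or range.

## Robot

A 6-joint arm with a two-finger parallel gripper is mounted at the origin on the work surface. World frame = base frame: x ahead of the robot, y to its left, z up, the work surface at z = 0. Lengths are in m, angles in rad, forces in N, time in s.
With the tool pointing down it reaches from about 0.375 to 0.9 m from the base axis. Payload 3.1 kg.
Tool frame: the origin (TCP) lies at the very end of the fingers, on their centre line; the grasp point (between the pads) lies 19 mm behind it; z points along the fingers, y is the direction in which the jaws open and shut (so a half turn about z gives the same grasp; the last joint's range is limited). The gripper opens to 85 mm and grips with 20 to 120 N. Pads are 22 mm wide; open, the fingers measure 114 mm over their backs; the gripper's body (76 mm by 85 mm) begins 54 mm behind the grasp point. The pads swing forward as they close: fully open they stand 13 mm farther back than shut.
Start: joints at [-1.298, 0.527, 1.433, -0, 1.181, -0.178], TCP at [0.272, -0.563, 0.231] pointing down, gripper open.
Joint ranges: [-3.08, 3.08], [-0.75, 2.2], [0.22, 2.44], [-1.43, 4.57], [0, 2.65], [-2.85, 2.85]. Speed limits (rad/s): [2.79, 2.79, 3.14, 3.14, 3.14, 3.14].

## Interface

Orientations are given as a unit quaternion [x, y, z, w].
In Python, from station import manip gives the robot as it stands.
- The arm moves only by the tool send_rows, never from a script. Its argument "motion" is a list of rows, each an object with "gripper": the finger opening in mm, from 0 to 85.4; "travel": the shift along the tool's x, y, z in mm, a list of three; "rotation": the turn, a rotation vector about the tool's x, y, z in degrees, a list of three. In form: [{"gripper": gripper, "travel": [x, y, z], "rotation": [ax, ay, az]}, ...]. A call has 1 to 12 rows; each row shifts and turns the commanded pose from where the row before left it, along the tool's axes as they then stand; what a row does not reach is not made up. A row lasts 1/12 s, in which the tool goes at most 41.7 mm and 7.16 degrees, less where a joint would pass 70% of its speed; a pose out of reach is approached as far as the arm can. A call is refused whole if a number of a shift passes 41.7 or a number of a turn 7.16, either way. A call with a gripper value outside its range is refused whole. The fingers move at their own pace and stop on an object; "newtons" is the grip in N (left out, the last holds). Time passes only in rows, so rows that do not move let the fingers close. It gives the time, the measured TCP pose, the force and the opening at its end, in the units of the state.
- manip.sense(): the state, without advancing time (a new reading comes with each control period).
- manip.snapshot(name): name is "scene" or "top" or "wrist"; returns the picture (400x640x3 uint8, red, green, blue); there is no depth.
- manip.calibration(name): a dict with "fx", "fy", "cx", "cy" (pixels), "cam_to_world" (4x4, takes a point from camera to world coordinates). Camera axes: x right, y down, z forward; pixel columns grow to the right and rows downward; lengths in m; the calibration is good to about 2 mm. A picture is of the moment at which its call begins: read the wrist's pose just before it. calibration takes no time and is no camera call; for the wrist camera it gives the pose at the moment of the call.
- manip.sign_off(): hands the job in, once; it reports no verdict.
The state is a dict: "t": time; "q": joint angles; "qd": joint speeds; "tau": joint torques, N m; "tcp_pos": TCP position; "tool_rot": TCP orientation; "force": force on the tool from outside, world axes, zero at the start; "ft_torque": the same for the moment, N m; "finger_gap": opening from 0.0 (shut) to 1.0 (fully open).
Only numpy, scipy, OpenCV 4.12 (cv2) and the standard library are available. Lean on these libraries where they do the work, as an engineer would, in place of code of your own. Each camera call takes 0.05 s, during which the arm holds its last target. There are 200 camera calls.

## Working session

There is one attempt and no reset: what is moved stays moved. The work goes in short steps, Python scripts to look and compute and a tool call to move; the robot and the scene stay as the last step left them, time stands still between calls to the robot, and variables do not carry over. Pictures are saved under pics/ and viewed, about 8 in all and at most 12, crops included, and the job is handed in when it is done.

Besides the shell and the picture viewer there is one more tool, called after "Request:" by a JSON object that holds its "name" and its "arguments", one argument or row to a line. send_rows: Moves the arm, as the interface text tells. Its arguments: {"type":"object","properties":{"motion":{"type":"array","items":{"type":"object","properties":{"gripper":{"type":"number"},"travel":{"type":"array","items":{"type":"number"}},"rotation":{"type":"array","items":{"type":"number"}}}}},"newtons":{"type":"number"}},"required":["motion"]}

```bash
ls; mkdir -p pics; python3 - <<'E'
from station import manip
import cv2
s=manip.sense();print({k:(v if not hasattr(v,'round') else v) for k,v in s.items()})
for n in ["scene","top"]:
    im=manip.snapshot(n);cv2.imwrite(f"pics/{n}0.png",im[:,:,::-1])
    c=manip.calibration(n);print(n,c)
E
```

```text
pics
{'t': 0.0, 'q': array([-1.29850312e+00,  5.28463104e-01,  1.43390335e+00, -1.51355142e-05,
        1.18140392e+00, -1.78502911e-01]), 'qd': array([ 5.75201742e-06,  2.47872922e-04,  9.76453304e-04, -8.80571954e-04,
        3.25378449e-04,  3.26288361e-04]), 'tau': array([-1.64060224e-03, -4.42358887e+01, -1.78024846e+01, -2.54087954e-04,
        8.36983061e-03, -1.68095971e-05]), 'tcp_pos': array([ 0.27212614, -0.56184943,  0.23033517]), 'tool_rot': array([ 9.74703999e-01,  2.23497044e-01, -5.80338521e-05, -1.08733291e-03]), 'force': array([-0.1404929 , -0.55541308,  0.46969642]), 'ft_torque': array([-0.02434755, -0.00045151, -0.02008666]), 'finger_gap': 0.9963099581545273}
scene {'fx': 479.8229978092866, 'fy': 479.8229978092866, 'cx': 319.03070766142065, 'cy': 200.7326451204305, 'cam_to_world': array([[ 0.83230703,  0.39068862, -0.39322691,  1.0586904 ],
       [ 0.55411142, -0.60562533,  0.57112038, -0.72428082],
       [-0.01501795, -0.69323903, -0.72055125,  0.94801896],
       [ 0.        ,  0.        ,  0.        ,  1.        ]])}
top {'fx': 466.34396485917614, 'fy': 466.34396485917614, 'cx': 314.5229102691718, 'cy': 206.104715963218, 'cam_to_world': array([[ 0.0294847 , -0.99601787,  0.08413713,  0.49322155],
       [-0.99943034, -0.02799327,  0.01885144, -0.0083334 ],
       [-0.01642109, -0.08464503, -0.99627585,  1.12349464],
       [ 0.        ,  0.        ,  0.        ,  1.        ]])}
```

View pics/top0.png

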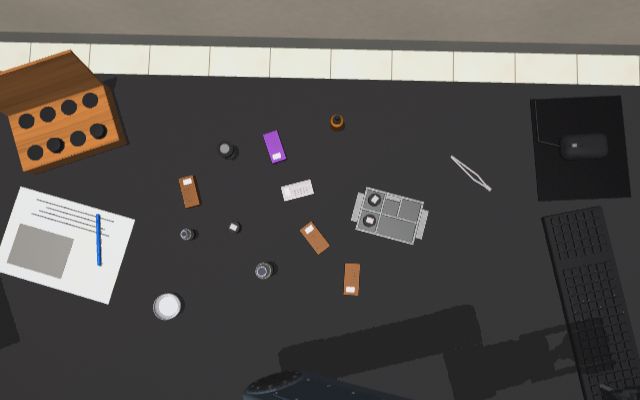

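View pics/scene0.png

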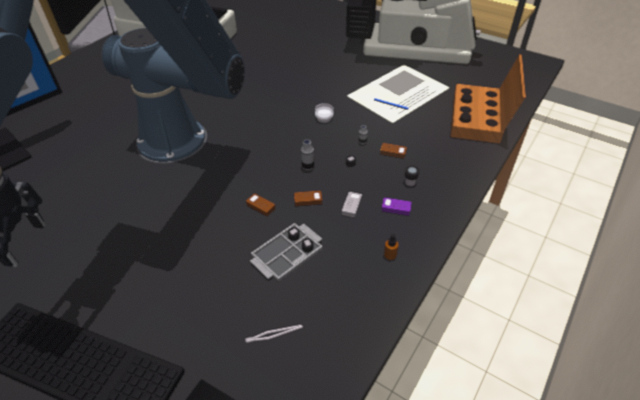

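The top view shows these candidates:
- **Block:** the bright steel slab at (297,190) fits. The brown ones at (189,191), (314,237) and (352,279) and the purple one at (275,147) are decoys.
- **Long objective:** (263,270).
- **Short objective:** (187,234).
- **Bystanders:** eyepiece (226,149), puck_c (234,227), cups (167,306).
- **Tray:** (391,216), with its pucks on the left (+y) side.

```bash
cat > h.py <<'E'
import numpy as np, cv2
from scipy.spatial.transform import Rotation as R
from station import manip
def ray(c,uv,z):
    uv=np.atleast_2d(uv).astype(float);M=c["cam_to_world"]
    d=np.c_[(uv[:,0]-c["cx"])/c["fx"],(uv[:,1]-c["cy"])/c["fy"],np.ones(len(uv))]@M[:3,:3].T
    o=M[:3,3];return (o+d*((z-o[2])/d[:,2])[:,None])[:,:2]
def proj(c,P):
    M=np.linalg.inv(c["cam_to_world"]);p=np.atleast_2d(P)@M[:3,:3].T+M[:3,3]
    return np.c_[c["fx"]*p[:,0]/p[:,2]+c["cx"],c["fy"]*p[:,1]/p[:,2]+c["cy"]]
def rect(P):  # world pts -> centre, sizes(short,long), yaw of long axis measured as rotation of +y
    (x,y),(w,h),a=cv2.minAreaRect((np.asarray(P)*1000).astype(np.float32))
    a=np.radians(a)+(0 if h>w else np.pi/2)
    a=(a+np.pi/2)%np.pi-np.pi/2
    return np.array([x,y]).round(1),round(min(w,h),1),round(max(w,h),1),round(a,3)
def to_tool(dxyz,s=None): # world mm -> tool mm
    s=s or manip.sense();return R.from_quat(s["tool_rot"]).inv().apply(dxyz)
def yaw(s): # yaw of the tool y axis direction (jaw) and tilt
    m=R.from_quat(s["tool_rot"]).as_matrix();return np.arctan2(m[1,1],m[0,1]),m[:,2]
def blob(mask,uv):
    n,l,st,ce=cv2.connectedComponentsWithStats(mask.astype(np.uint8));u,v=uv
    k=l[v-6:v+7,u-6:u+7].ravel();k=np.bincount(k[k>0]).argmax()
    cs,_=cv2.findContours((l==k).astype(np.uint8),cv2.RETR_EXTERNAL,cv2.CHAIN_APPROX_NONE)
    return max(cs,key=cv2.contourArea)[:,0,:]
E
python3 - <<'E'
from h import *
im=cv2.imread("pics/top0.png");c=manip.calibration("top");hs=cv2.cvtColor(im,cv2.COLOR_BGR2HSV)
m=(hs[...,2]>95)&(hs[...,1]<60)
print("block",rect(ray(c,blob(m,(297,190)),.018)))
print("tray",rect(ray(c,blob((hs[...,2]>75)&(hs[...,1]<60),(405,228)),.010)))
for n,uv,z in [("long",(263,270),.095),("short",(187,234),.06),("pa",(370,220),.025),("pb",(375,199),.025),("pc",(234,227),.02),("eye",(226,149),.046),("cups",(167,306),.038)]:
    print(n,(ray(c,uv,z)*1000).round())
s=manip.sense();cw=manip.calibration("wrist")
T=np.eye(4);T[:3,:3]=R.from_quat(s["tool_rot"]).as_matrix();T[:3,3]=s["tcp_pos"]
print((np.linalg.inv(T)@cw["cam_to_world"]).round(3),cw["fx"],cw["cx"],cw["cy"],yaw(s))
cv2.imwrite("pics/crop.png",cv2.resize(im[100:320,150:440],None,fx=2.7,fy=2.7,interpolation=cv2.INTER_CUBIC))
E
```

```text
block (array([624.5,  56. ]), 37.3, 73.6, np.float64(0.274))
tray (array([ 570.5, -166. ]), 108.4, 174.6, np.float64(-0.234))
long [[436. 120.]]
short [[511. 302.]]
pa [[ 557. -119.]]
pb [[ 607. -130.]]
pc [[531. 202.]]
eye [[713. 224.]]
cups [[344. 346.]]
[[ 0.    -0.948 -0.319  0.083]
 [ 1.     0.    -0.    -0.001]
 [ 0.    -0.319  0.948 -0.142]
 [ 0.     0.     0.     1.   ]] 336.0509083315005 321.3059589690282 196.39682764678108 (np.float64(-1.1199703454605925), array([-5.59196925e-04,  1.95837764e-03, -9.99997926e-01]))
```

View pics/crop.png

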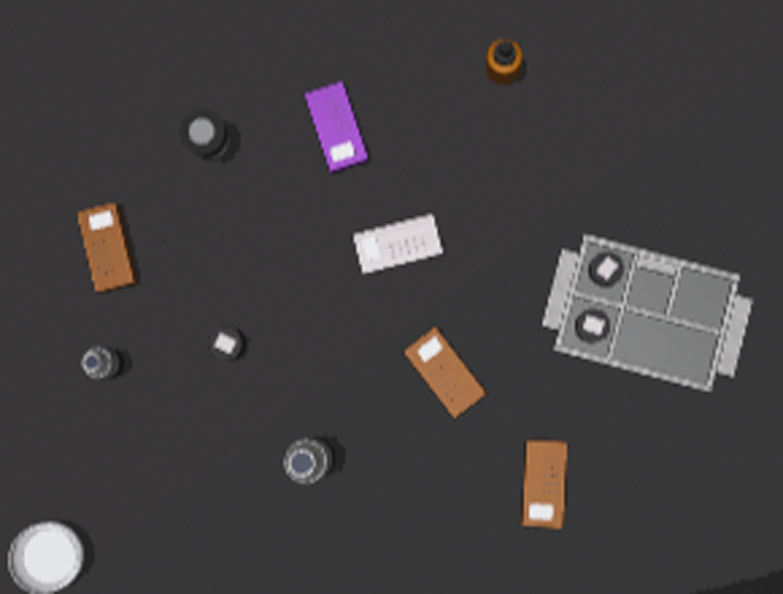

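The crop confirms that the bright steel slab with dents is the ref_block; the brown and purple ones are decoys. It also shows the tray's long well on the -x side. Next I go above the block.

```bash
cat >> h.py <<'E'
def go(x,y,z,yw,s=None):
    s=s or manip.sense();p=s["tcp_pos"]*1000;y0,ax=yaw(s)
    rz=-np.degrees((yw-y0+np.pi/2)%np.pi-np.pi/2)
    d=np.array([x,y,z])-p
    t1=to_tool(d,s);q=R.from_quat(s["tool_rot"])
    # tool-frame rotation that brings z exactly down and the yaw to yw
    w=yw if abs(np.cos((yw-y0)/2))>.707 else yw+np.pi
    Y=np.array([np.cos(w),np.sin(w),0]);Z=np.array([0,0,-1.]);G=R.from_matrix(np.c_[np.cross(Y,Z),Y,Z])
    print("t",round(s["t"],2),"tcp",p.round(1),"yaw",round(y0,3),"gap",round(s["finger_gap"],3),"F",s["force"].round(1))
    print(" travel before rot",t1.round(1)," rotvec deg",np.degrees((q.inv()*G).as_rotvec()).round(2)," travel after rot",G.inv().apply(d).round(1))
E
python3 -c "
from h import *
go(624,56,150,.274)"
```

```text
t 0.1 tcp [ 272.1 -561.9  230.4] yaw -1.12 gap 0.998 F [ 0.4  0.6 -0.1]
 travel before rot [ 585.9 -402.7   81.4]  rotvec deg [ -0.08  -0.1  -79.87]  travel after rot [499.6 505.9  80.4]
```

Request:
{"name": "send_rows", "arguments": {
  "motion": [
    {"gripper": 85, "travel": [32.5, -22.4, 4.4], "rotation": [0, 0, 0]},
    {"gripper": 85, "travel": [32.5, -22.4, 4.4], "rotation": [0, 0, 0]},
    {"gripper": 85, "travel": [32.5, -22.4, 4.4], "rotation": [0, 0, 0]},
    {"gripper": 85, "travel": [32.5, -22.4, 4.4], "rotation": [0, 0, 0]},
    {"gripper": 85, "travel": [32.5, -22.4, 4.4], "rotation": [0, 0, 0]},
    {"gripper": 85, "travel": [32.5, -22.4, 4.4], "rotation": [0, 0, 0]},
    {"gripper": 85, "travel": [32.5, -22.4, 4.4], "rotation": [0, 0, 0]},
    {"gripper": 85, "travel": [32.5, -22.4, 4.4], "rotation": [0, 0, 0]},
    {"gripper": 85, "travel": [32.5, -22.4, 4.4], "rotation": [0, 0, 0]},
    {"gripper": 85, "travel": [32.5, -22.4, 4.4], "rotation": [0, 0, 0]},
    {"gripper": 85, "travel": [32.5, -22.4, 4.4], "rotation": [0, 0, 0]},
    {"gripper": 85, "travel": [32.5, -22.4, 4.4], "rotation": [0, 0, 0]}
  ],
  "newtons": 50
}}

```text
t: 1.1
tcp_pos: [0.5067, -0.1487, 0.1781]
tool_rot: [0.975, 0.223, -0.0, -0.0]
force: [0.5, 0.2, 0.7]
finger_gap: 0.999
```

Request:
{"name": "send_rows", "arguments": {
  "motion": [
    {"gripper": 85, "travel": [0, 0, 0], "rotation": [0, 0, -6.66]},
    {"gripper": 85, "travel": [0, 0, 0], "rotation": [0, 0, -6.66]},
    {"gripper": 85, "travel": [0, 0, 0], "rotation": [0, 0, -6.66]},
    {"gripper": 85, "travel": [0, 0, 0], "rotation": [0, 0, -6.66]},
    {"gripper": 85, "travel": [0, 0, 0], "rotation": [0, 0, -6.66]},
    {"gripper": 85, "travel": [0, 0, 0], "rotation": [0, 0, -6.66]},
    {"gripper": 85, "travel": [0, 0, 0], "rotation": [0, 0, -6.66]},
    {"gripper": 85, "travel": [0, 0, 0], "rotation": [0, 0, -6.66]},
    {"gripper": 85, "travel": [0, 0, 0], "rotation": [0, 0, -6.66]},
    {"gripper": 85, "travel": [0, 0, 0], "rotation": [0, 0, -6.66]},
    {"gripper": 85, "travel": [0, 0, 0], "rotation": [0, 0, -6.66]},
    {"gripper": 85, "travel": [0, 0, 0], "rotation": [0, 0, -6.66]}
  ]
}}

```text
t: 2.1
tcp_pos: [0.506, -0.1505, 0.1782]
tool_rot: [0.601, 0.799, -0.0, -0.0]
force: [-0.3, -0.4, 0.1]
finger_gap: 0.995
```

```bash
python3 -c "
from h import *
go(624,56,150,.274)"
```

```text
t 2.1 tcp [ 506.  -150.5  178.2] yaw 0.281 gap 0.995 F [-0.3 -0.4  0.1]
 travel before rot [165.7 170.6  28.2]  rotvec deg [-0.04 -0.04  0.38]  travel after rot [166.8 169.5  28.2]
```

Request:
{"name": "send_rows", "arguments": {
  "motion": [
    {"gripper": 85, "travel": [23.8, 24.3, 4], "rotation": [0, 0, 0.4]},
    {"gripper": 85, "travel": [23.8, 24.3, 4], "rotation": [0, 0, 0]},
    {"gripper": 85, "travel": [23.8, 24.3, 4], "rotation": [0, 0, 0]},
    {"gripper": 85, "travel": [23.8, 24.3, 4], "rotation": [0, 0, 0]},
    {"gripper": 85, "travel": [23.8, 24.3, 4], "rotation": [0, 0, 0]},
    {"gripper": 85, "travel": [23.8, 24.3, 4], "rotation": [0, 0, 0]},
    {"gripper": 85, "travel": [23.8, 24.3, 4], "rotation": [0, 0, 0]},
    {"gripper": 85, "travel": [0, 0, 0], "rotation": [0, 0, 0]}
  ]
}}

```text
t: 2.77
tcp_pos: [0.6282, 0.0605, 0.1495]
tool_rot: [0.604, 0.797, 0.002, 0.0]
force: [0.8, -0.7, 0.3]
finger_gap: 0.993
```

```bash
python3 - <<'E'
from h import *
c=manip.calibration("wrist");im=manip.snapshot("wrist")[:,:,::-1].copy();cv2.imwrite("pics/w1.png",im)
go(624,56,150,.274)
uv=proj(c,[.6245,.056,.018])[0];print(uv)
hs=cv2.cvtColor(im,cv2.COLOR_BGR2HSV);m=(hs[...,2]>95)&(hs[...,1]<60)
b=blob(m,tuple(uv.astype(int)));print("block",rect(ray(c,b,.018)))
E
```

```text
t 2.82 tcp [626.6  58.1 149.5] yaw 0.272 gap 0.994 F [-0.3  0.   0.8]
 travel before rot [-1.3 -3.  -0.5]  rotvec deg [-0.02 -0.03 -0.09]  travel after rot [-1.3 -3.  -0.5]
[315.1949882  190.65578809]
block (array([691.1,  27.4]), 378.0, 580.0, np.float64(-1.298))
```

View pics/w1.png

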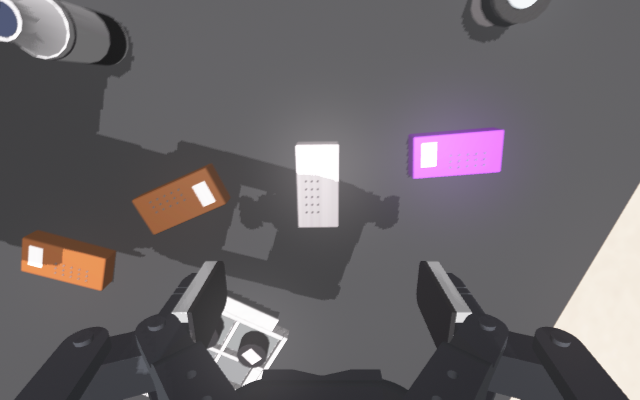

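The block sits upright in the wrist view at about (317,185), spanning (296–339, 143–228). Purple and brown decoys lie on either side, with ample room for the fingers. My mask leaked into the bench, so I re-threshold.

```bash
python3 - <<'E'
from h import *
c=manip.calibration("wrist");im=manip.snapshot("wrist")[:,:,::-1].copy()
hs=cv2.cvtColor(im,cv2.COLOR_BGR2HSV);m=(hs[...,2]>150)&(hs[...,1]<60)
m=cv2.morphologyEx(m.astype(np.uint8),cv2.MORPH_CLOSE,np.ones((5,5)))
b=blob(m,(317,185));print(cv2.boundingRect(b));r=rect(ray(c,b,.018));print("block",r)
go(*r[0],8,r[3])
E
```

```text
(298, 139, 45, 86)
block (array([624.9,  60.8]), 36.8, 74.8, np.float64(0.274))
t 2.87 tcp [625.7  56.4 149.6] yaw 0.271 gap 0.996 F [-0.2  0.8  0.7]
 travel before rot [  4.4   0.7 141.6]  rotvec deg [-0.09 -0.01 -0.18]  travel after rot [  4.4   0.5 141.6]
```

Request:
{"name": "send_rows", "arguments": {
  "motion": [
    {"gripper": 85, "travel": [1.5, 0.2, 25], "rotation": [0, 0, 0]},
    {"gripper": 70, "travel": [1.5, 0.3, 25], "rotation": [0, 0, 0]},
    {"gripper": 60, "travel": [1.4, 0, 25], "rotation": [0, 0, 0]},
    {"gripper": 60, "travel": [0, 0, 25], "rotation": [0, 0, 0]},
    {"gripper": 60, "travel": [0, 0, 20], "rotation": [0, 0, 0]},
    {"gripper": 60, "travel": [0, 0, 12], "rotation": [0, 0, 0]},
    {"gripper": 60, "travel": [0, 0, 6], "rotation": [0, 0, 0]},
    {"gripper": 60, "travel": [0, 0, 2], "rotation": [0, 0, 0]},
    {"gripper": 60, "travel": [0, 0, 0], "rotation": [0, 0, 0]},
    {"gripper": 60, "travel": [0, 0, 0], "rotation": [0, 0, 0]}
  ],
  "newtons": 60
}}

```text
t: 3.7
tcp_pos: [0.6262, 0.0591, 0.0117]
tool_rot: [0.606, 0.795, 0.001, 0.001]
force: [-0.2, 0.0, 0.2]
finger_gap: 0.698
```

```bash
python3 - <<'E'
from h import *
im=manip.snapshot("wrist")[:,:,::-1];cv2.imwrite("pics/w2.png",im)
go(624.9,60.8,9,.274)
E
```

```text
t 3.75 tcp [626.3  59.3  11.9] yaw 0.268 gap 0.699 F [ 1.   0.6 -0.1]
 travel before rot [ 1.8 -0.9  2.9]  rotvec deg [ 0.14  0.05 -0.36]  travel after rot [ 1.8 -0.9  2.9]
```

View pics/w2.png

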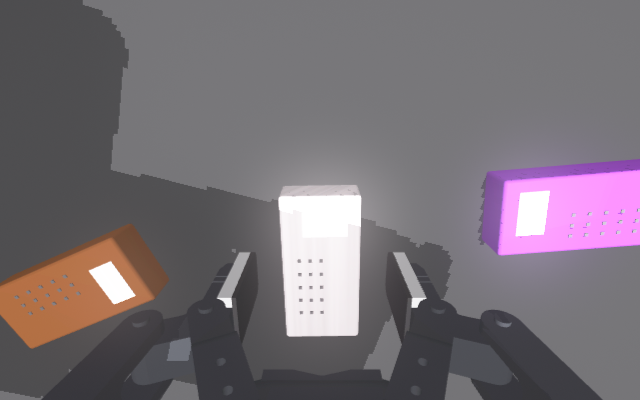

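```bash
python3 - <<'E'
from h import *
c=manip.calibration("wrist")
P=ray(c,[(285,335),(358,335),(282,195),(360,195),(282,208),(360,208)],.018)*1000;print(P.round(1))
s=manip.sense();print(R.from_quat(s["tool_rot"]).inv().apply(np.c_[P,np.full(6,18.)]-s["tcp_pos"]*1000).round(1))
E
```

```text
[[618.6  20.9]
 [653.4  30.5]
 [600.5  91.6]
 [632.5 100.4]
 [601.8  85.9]
 [634.3  94.8]]
[[-34.9 -17.5  -6.1]
 [-34.9  18.6  -6. ]
 [ 38.  -16.3  -6.2]
 [ 38.   16.9  -6.1]
 [ 32.1 -16.5  -6.2]
 [ 32.1  17.1  -6.1]]
```

The block lies centred between the fingers, its far edge at row ~195 and near edge at row 335. That puts it within 2 mm of the tool centre. I descend the last 3 mm and grip.

Request:
{"name": "send_rows", "arguments": {
  "motion": [
    {"gripper": 60, "travel": [1.5, 0, 2.9], "rotation": [0, 0, -0.3]},
    {"gripper": 30, "travel": [0, 0, 0], "rotation": [0, 0, 0]},
    {"gripper": 20, "travel": [0, 0, 0], "rotation": [0, 0, 0]},
    {"gripper": 20, "travel": [0, 0, 0], "rotation": [0, 0, 0]},
    {"gripper": 20, "travel": [0, 0, 0], "rotation": [0, 0, 0]},
    {"gripper": 20, "travel": [0, 0, 0], "rotation": [0, 0, 0]},
    {"gripper": 20, "travel": [0, 0, 0], "rotation": [0, 0, 0]},
    {"gripper": 20, "travel": [0, 0, 0], "rotation": [0, 0, 0]}
  ],
  "newtons": 80
}}

```text
t: 4.42
tcp_pos: [0.6252, 0.0612, 0.0085]
tool_rot: [0.604, 0.797, 0.0, 0.0]
force: [-0.6, 1.8, 5.7]
finger_gap: 0.395
```

```bash
python3 - <<'E'
from h import *
go(624.9,60.8,150,-.234)
E
```

```text
t 4.42 tcp [625.2  61.2   8.5] yaw 0.273 gap 0.395 F [-0.6  1.8  5.7]
 travel before rot [  -0.3   -0.3 -141.5]  rotvec deg [ 5.000e-02 -1.000e-02  2.907e+01]  travel after rot [  -0.5   -0.2 -141.5]
```

Request:
{"name": "send_rows", "arguments": {
  "motion": [
    {"gripper": 20, "travel": [0, 0, -8], "rotation": [0, 0, 0]},
    {"gripper": 20, "travel": [0, 0, -20], "rotation": [0, 0, 0]},
    {"gripper": 20, "travel": [0, 0, -30], "rotation": [0, 0, 4.85]},
    {"gripper": 20, "travel": [0, 0, -30], "rotation": [0, 0, 4.85]},
    {"gripper": 20, "travel": [0, 0, -30], "rotation": [0, 0, 4.85]},
    {"gripper": 20, "travel": [0, 0, -22], "rotation": [0, 0, 4.85]},
    {"gripper": 20, "travel": [0, 0, -12], "rotation": [0, 0, 4.85]},
    {"gripper": 20, "travel": [0, 0, 0], "rotation": [0, 0, 4.85]}
  ]
}}

```text
t: 5.08
tcp_pos: [0.6266, 0.0609, 0.1631]
tool_rot: [0.786, 0.618, 0.002, 0.002]
force: [-0.1, 0.0, -3.1]
finger_gap: 0.39
```

Request:
{"name": "send_rows", "arguments": {
  "motion": [
    {"gripper": 20, "travel": [-15, -1, 0], "rotation": [0, 0, 0]},
    {"gripper": 20, "travel": [-30, -3, 0], "rotation": [0, 0, 0]},
    {"gripper": 20, "travel": [-36, -3, 0], "rotation": [0, 0, 0]},
    {"gripper": 20, "travel": [-38, -3, 0], "rotation": [0, 0, 0]},
    {"gripper": 20, "travel": [-38, -3, 0], "rotation": [0, 0, 0]},
    {"gripper": 20, "travel": [-38, -3, 0], "rotation": [0, 0, 0]},
    {"gripper": 20, "travel": [-38, -3, 0], "rotation": [0, 0, 0]},
    {"gripper": 20, "travel": [-36, -3, 0], "rotation": [0, 0, 0]},
    {"gripper": 20, "travel": [-27, -2, 0], "rotation": [0, 0, 0]},
    {"gripper": 20, "travel": [-12, -1, 0], "rotation": [0, 0, 0]},
    {"gripper": 20, "travel": [0, 0, 0], "rotation": [0, 0, 0]},
    {"gripper": 20, "travel": [0, 0, 0], "rotation": [0, 0, 0]}
  ]
}}

```text
t: 6.08
tcp_pos: [0.5279, -0.2328, 0.1589]
tool_rot: [0.785, 0.619, -0.0, -0.001]
force: [-1.1, 0.5, -2.8]
finger_gap: 0.395
```

```bash
python3 - <<'E'
from h import *
go(528.8,-233,160,-.234)
c=manip.calibration("wrist");im=manip.snapshot("wrist")[:,:,::-1].copy();cv2.imwrite("pics/w3.png",im)
np.savez("w3.npz",**c)
E
```

```text
t 6.08 tcp [ 527.9 -232.8  158.9] yaw -0.236 gap 0.395 F [-1.1  0.5 -2.8]
 travel before rot [-0.   0.9 -1.1]  rotvec deg [-0.11 -0.08 -0.13]  travel after rot [-0.   0.9 -1.1]
```

View pics/w3.png

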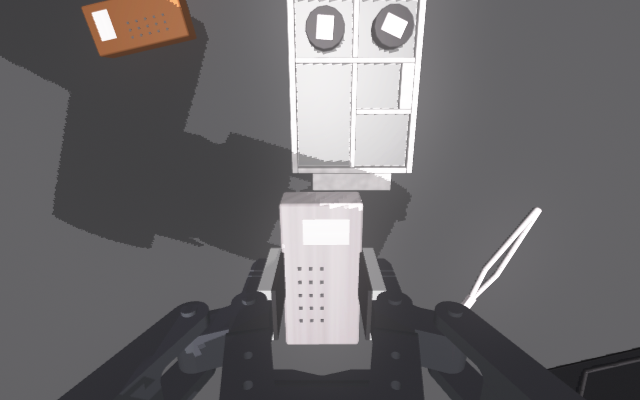

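The wrist view shows three things:
- **Tray:** above the held block, with rim corners near (292,172) and (412,172) and rib junctions near (355,61) and (354,112).
- **Block:** level in the fingers, top face about (281–361, 197–343).
- **Next step:** fit the tray pose from the rim and rib points.

```bash
python3 - <<'E'
from h import *
c=dict(np.load("w3.npz"));im=cv2.imread("pics/w3.png");g=cv2.cvtColor(im,cv2.COLOR_BGR2GRAY)
# line profiles: bright-rib positions
for r in (80,95,140,155): print("row",r,"x:",g[r,286:420].tolist() if r==140 else "")
print("col325",g[40:195,325].tolist());print("col385",g[40:195,385].tolist())
E
```

```text
row 80 x: 
row 95 x: 
row 140 x: [110, 110, 110, 110, 119, 195, 254, 254, 254, 253, 242, 136, 203, 229, 229, 229, 229, 229, 229, 229, 229, 229, 229, 229, 229, 229, 230, 229, 230, 230, 230, 230, 230, 230, 230, 229, 229, 229, 229, 229, 229, 229, 229, 229, 229, 229, 229, 229, 229, 229, 229, 229, 228, 228, 228, 227, 227, 227, 227, 228, 227, 227, 234, 243, 180, 253, 254, 254, 250, 180, 226, 226, 225, 225, 225, 225, 224, 225, 225, 225, 224, 224, 222, 223, 223, 223, 223, 222, 223, 222, 221, 221, 221, 220, 220, 221, 220, 220, 219, 219, 219, 219, 219, 218, 218, 217, 216, 217, 216, 216, 216, 216, 216, 214, 213, 212, 212, 212, 212, 208, 182, 129, 166, 246, 254, 254, 253, 251, 203, 118, 117, 117, 117, 116]
row 155 x: 
col325 [141, 140, 141, 141, 141, 141, 140, 139, 116, 92, 96, 133, 166, 184, 242, 243, 241, 223, 251, 254, 254, 254, 233, 167, 219, 242, 242, 242, 242, 242, 242, 242, 242, 241, 241, 241, 241, 241, 241, 241, 241, 241, 241, 241, 240, 240, 240, 240, 240, 240, 240, 240, 240, 239, 239, 239, 239, 239, 239, 239, 239, 238, 238, 238, 238, 238, 237, 237, 236, 236, 236, 237, 236, 236, 236, 236
[... 471 characters left out ...]
231, 231, 230, 232, 253, 254, 254, 253, 222, 157, 175, 223, 231, 231, 231, 231, 230, 230, 230, 230, 230, 230, 230, 230, 230, 230, 230, 230, 230, 229, 230, 229, 229, 228, 228, 228, 228, 228, 228, 228, 228, 228, 228, 227, 227, 227, 227, 227, 227, 227, 227, 227, 227, 231, 237, 226, 254, 254, 253, 246, 185, 225, 225, 224, 224, 224, 224, 224, 224, 223, 222, 222, 222, 222, 222, 221, 222, 222, 222, 221, 220, 220, 220, 220, 220, 219, 219, 219, 219, 219, 218, 218, 218, 218, 218, 217, 216, 216, 215, 214, 215, 214, 214, 214, 214, 214, 213, 213, 211, 211, 213, 228, 159, 172, 251, 254, 254, 253, 252, 231, 253, 253, 253, 254, 253, 242, 206, 206, 204, 204, 203, 203, 204, 203, 201, 195, 115, 90, 90, 89, 89]
```

```bash
python3 - <<'E'
from h import *
from scipy.optimize import least_squares
c=dict(np.load("w3.npz"))
uv=[(293.9,140),(352.7,140),(411.7,140),(385,170.2),(385,111.5),(385,60),(325,59.8)]
ax=[0,0,0,1,1,1,1];v=np.array([-50.5,0,50.5,-68.5,-18,22,22])
W=ray(c,uv,.013)*1000
def f(p):
    C,S=np.cos(p[2]),np.sin(p[2]);d=W-p[:2];L=np.c_[C*d[:,0]+S*d[:,1],-S*d[:,0]+C*d[:,1]]
    return L[range(7),ax]-v
r=least_squares(f,[570,-166,-.234],x_scale=[1,1,.01]);print("tray",r.x.round(3),"res",r.fun.round(1))
np.save("tray.npy",r.x)
C,S=np.cos(r.x[2]),np.sin(r.x[2])
for n,p in dict(block=(-25,-23),short=(20,2),long=(25,-43)).items(): print(n,(r.x[:2]+[C*p[0]-S*p[1],S*p[0]+C*p[1]]).round(1))
# block in hand
s=manip.sense();zt=s["tcp_pos"][2]+.0095
P=ray(c,[(286,343),(358,343),(281,197),(362,197),(281,205),(362,205)],zt)*1000
print(R.from_quat(s["tool_rot"]).inv().apply(np.c_[P,np.full(6,zt*1000)]-s["tcp_pos"]*1000).round(1))
E
```

```text
tray [ 5.71684e+02 -1.61896e+02 -2.34000e-01] res [ 0.2 -0.  -0.1  0.2 -0.  -0.2  0. ]
block [ 542.  -178.5]
short [ 591.6 -164.6]
long [ 586.  -209.5]
[[-37.8 -17.5  -9.5]
 [-37.7  17.5  -9.6]
 [ 37.2 -17.   -9.4]
 [ 37.2  16.7  -9.5]
 [ 33.7 -17.2  -9.4]
 [ 33.7  16.8  -9.5]]
```

Request:
{"name": "send_rows", "arguments": {
  "motion": [
    {"gripper": 20, "travel": [12, 0.2, 0], "rotation": [0, 0, 0]},
    {"gripper": 20, "travel": [18, 0.4, 8], "rotation": [0, 0, 0]},
    {"gripper": 20, "travel": [18, 0.4, 18], "rotation": [0, 0, 0]},
    {"gripper": 20, "travel": [8, 0.1, 25], "rotation": [0, 0, 0]},
    {"gripper": 20, "travel": [0, 0, 25], "rotation": [0, 0, 0]},
    {"gripper": 20, "travel": [0, 0, 25], "rotation": [0, 0, 0]},
    {"gripper": 20, "travel": [0, 0, 20], "rotation": [0, 0, 0]},
    {"gripper": 20, "travel": [0, 0, 8], "rotation": [0, 0, 0]},
    {"gripper": 20, "travel": [0, 0, 0], "rotation": [0, 0, 0]},
    {"gripper": 20, "travel": [0, 0, 0], "rotation": [0, 0, 0]},
    {"gripper": 20, "travel": [0, 0, 0], "rotation": [0, 0, 0]}
  ]
}}

```text
t: 7.05
tcp_pos: [0.5442, -0.1783, 0.0318]
tool_rot: [0.785, 0.62, 0.001, 0.001]
force: [0.0, 0.3, -4.1]
finger_gap: 0.393
```

```bash
python3 - <<'E'
from h import *
go(542,-178.5,13.5,-.234)
E
```

```text
t 7.05 tcp [ 544.2 -178.3   31.8] yaw -0.234 gap 0.393 F [ 0.   0.3 -4.1]
 travel before rot [-0.7 -2.1 18.3]  rotvec deg [0.14 0.03 0.01]  travel after rot [-0.7 -2.1 18.3]
```

Request:
{"name": "send_rows", "arguments": {
  "motion": [
    {"gripper": 20, "travel": [-0.5, -2, 4], "rotation": [0.1, 0, 0]},
    {"gripper": 20, "travel": [0, 0, 5], "rotation": [0, 0, 0]},
    {"gripper": 20, "travel": [0, 0, 4], "rotation": [0, 0, 0]},
    {"gripper": 20, "travel": [0, 0, 3], "rotation": [0, 0, 0]},
    {"gripper": 20, "travel": [0, 0, 1], "rotation": [0, 0, 0]},
    {"gripper": 20, "travel": [0, 0, 0], "rotation": [0, 0, 0]},
    {"gripper": 20, "travel": [0, 0, 0], "rotation": [0, 0, 0]}
  ]
}}

```text
t: 7.63
tcp_pos: [0.5407, -0.1787, 0.0136]
tool_rot: [0.785, 0.619, -0.001, -0.001]
force: [-1.6, -1.5, -2.1]
finger_gap: 0.398
```

```bash
python3 - <<'E'
from h import *
go(542,-178.5,13.5,-.234)
E
```

```text
t 7.63 tcp [ 540.7 -178.7   13.6] yaw -0.235 gap 0.398 F [-1.6 -1.5 -2.1]
 travel before rot [0.4 1.2 0.1]  rotvec deg [-0.12 -0.   -0.05]  travel after rot [0.4 1.2 0.1]
```

Request:
{"name": "send_rows", "arguments": {
  "motion": [
    {"gripper": 20, "travel": [0.3, 1, 0.3], "rotation": [0, 0, 0]},
    {"gripper": 20, "travel": [0, 0, 0.3], "rotation": [0, 0, 0]},
    {"gripper": 20, "travel": [0, 0, 0], "rotation": [0, 0, 0]},
    {"gripper": 20, "travel": [0, 0, 0], "rotation": [0, 0, 0]}
  ]
}}

```text
t: 7.97
tcp_pos: [0.541, -0.1785, 0.0136]
tool_rot: [0.785, 0.62, -0.001, -0.001]
force: [-4.7, -1.3, 6.2]
finger_gap: 0.393
```

The block is on the floor of the well, with 6 N of contact force at the expected height. I release and lift.

Request:
{"name": "send_rows", "arguments": {
  "motion": [
    {"gripper": 38, "travel": [0, 0, 0], "rotation": [0, 0, 0]},
    {"gripper": 46, "travel": [0, 0, 0], "rotation": [0, 0, 0]},
    {"gripper": 52, "travel": [0, 0, 0], "rotation": [0, 0, 0]},
    {"gripper": 56, "travel": [0, 0, -1], "rotation": [0, 0, 0]},
    {"gripper": 56, "travel": [0, 0, -8], "rotation": [0, 0, 0]},
    {"gripper": 60, "travel": [0, 0, -25], "rotation": [0, 0, 0]},
    {"gripper": 75, "travel": [0, 0, -35], "rotation": [0, 0, 0]},
    {"gripper": 85, "travel": [0, 0, -38], "rotation": [0, 0, 0]},
    {"gripper": 85, "travel": [0, 0, -30], "rotation": [0, 0, 0]},
    {"gripper": 85, "travel": [0, 0, -10], "rotation": [0, 0, 0]},
    {"gripper": 85, "travel": [0, 0, 0], "rotation": [0, 0, 0]}
  ]
}}

```text
t: 8.88
tcp_pos: [0.5444, -0.1795, 0.1638]
tool_rot: [0.785, 0.62, 0.001, 0.003]
force: [0.7, -0.2, 0.1]
finger_gap: 0.993
```

```bash
python3 - <<'E'
from h import *
c=manip.calibration("wrist");im=manip.snapshot("wrist")[:,:,::-1].copy();cv2.imwrite("pics/w4.png",im[:,120:520])
go(511,302,170,0)
E
```

```text
t 8.93 tcp [ 542.9 -178.8  161.5] yaw -0.235 gap 0.997 F [ 0.4  0.2 -0.4]
 travel before rot [ 460.2 -142.8   -9.1]  rotvec deg [  0.08   0.06 -13.44]  travel after rot [480.8 -31.9  -8.5]
```

View pics/w4.png

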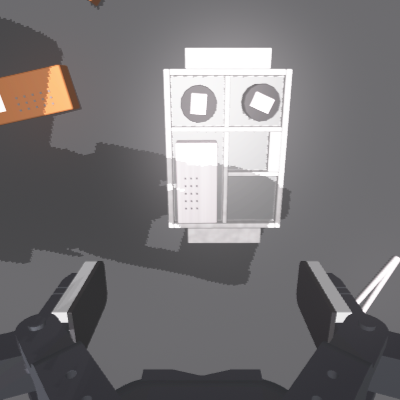

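The block lies flat within its well and the pucks are undisturbed. Next is the short objective, keeping the same yaw.

Request:
{"name": "send_rows", "arguments": {
  "motion": [
    {"gripper": 85, "travel": [25, -8, 0], "rotation": [0, 0, 0]},
    {"gripper": 85, "travel": [38, -12, 0], "rotation": [0, 0, 0]},
    {"gripper": 85, "travel": [38, -12, 0], "rotation": [0, 0, 0]},
    {"gripper": 85, "travel": [38, -12, 0], "rotation": [0, 0, 0]},
    {"gripper": 85, "travel": [38, -12, 0], "rotation": [0, 0, 0]},
    {"gripper": 85, "travel": [38, -12, 0], "rotation": [0, 0, 0]},
    {"gripper": 85, "travel": [38, -12, 0], "rotation": [0, 0, 0]},
    {"gripper": 85, "travel": [38, -12, 0], "rotation": [0, 0, 0]},
    {"gripper": 85, "travel": [38, -12, 0], "rotation": [0, 0, 0]},
    {"gripper": 85, "travel": [38, -12, 0], "rotation": [0, 0, 0]},
    {"gripper": 85, "travel": [38, -12, 0], "rotation": [0, 0, 0]},
    {"gripper": 85, "travel": [38, -12, 0], "rotation": [0, 0, 0]}
  ]
}}

```text
t: 9.93
tcp_pos: [0.507, 0.2863, 0.1576]
tool_rot: [0.785, 0.619, -0.003, -0.002]
force: [0.2, -0.9, -0.4]
finger_gap: 0.994
```

Request:
{"name": "send_rows", "arguments": {
  "motion": [
    {"gripper": 85, "travel": [20, -4, 0], "rotation": [0, 0, 0]},
    {"gripper": 85, "travel": [0, 0, 0], "rotation": [0, 0, 0]},
    {"gripper": 85, "travel": [0, 0, 0], "rotation": [0, 0, 0]},
    {"gripper": 85, "travel": [0, 0, 0], "rotation": [0, 0, 0]}
  ]
}}

```text
t: 10.27
tcp_pos: [0.5087, 0.3042, 0.1584]
tool_rot: [0.785, 0.619, -0.003, -0.001]
force: [-0.4, 0.6, -0.5]
finger_gap: 0.997
```

```bash
python3 - <<'E'
from h import *
c=manip.calibration("wrist");im=manip.snapshot("wrist")[:,:,::-1].copy();cv2.imwrite("pics/w5.png",im)
np.savez("w5.npz",**c)
go(511,306,150,-.234)
print(proj(c,[[.511,.306,.06],[.511,.306,0]]))
E
```

```text
t 10.32 tcp [509.1 303.8 158.8] yaw -0.236 gap 0.994 F [-0.1 -0.1  0.6]
 travel before rot [2.6 1.4 8.8]  rotvec deg [-0.25  0.13 -0.1 ]  travel after rot [2.6 1.3 8.8]
[[324.94934293 196.04067803]
 [324.72900349 175.2483097 ]]
```

View pics/w5.png

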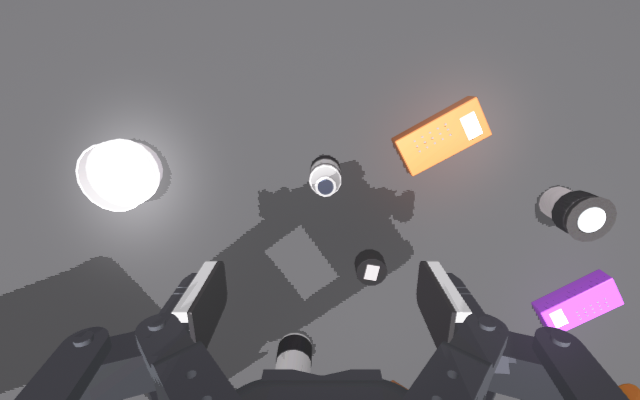

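The short objective is at (325,178). Its lens on the nose is at about (325,187) and its black knurled band lies behind. Puck_c, at (371,267), is well clear of both jaws.

```bash
python3 - <<'E'
from h import *
c=dict(np.load("w5.npz"));im=cv2.imread("pics/w5.png");g=cv2.cvtColor(im,cv2.COLOR_BGR2GRAY)
m=(g[150:205,300:350]<70).astype(np.uint8)
n,l,st,ce=cv2.connectedComponentsWithStats(m);print(np.c_[st,ce.round(1)])
m=(g[140:205,295:355]>170).astype(np.uint8);n,l,st,ce=cv2.connectedComponentsWithStats(m);print(np.c_[st,ce.round(1)])
print((ray(c,[(325.2,187)],.06)*1000).round(1))
# top face at z=44 shoulder, diameter 26
E
```

```text
[[   0.     0.    50.    55.  2688.    24.5   27.4]
 [  11.     6.    28.    10.    62.    24.7    8.6]]
[[   0.     0.    60.    65.  3291.    29.6   31.1]
 [  21.    20.    12.     5.    23.    26.6   21.2]
 [  14.    24.    32.    33.   586.    29.3   37.7]]
[[512.8 312.9]]
```

```bash
python3 - <<'E'
from h import *
c=dict(np.load("w5.npz"))
X=np.array([.232,.973])
print((ray(c,[(325,196.8)],.06)*1000+8*X).round(1), (ray(c,[(309,180),(341,180)],.044)*1000).round(1), np.linalg.norm(np.diff(ray(c,[(309,180),(341,180)],.044)*1000,axis=0)))
im=cv2.imread("pics/w5.png")[140:215,285:365];cv2.imwrite("pics/w5c.png",cv2.resize(im,None,fx=7,fy=7,interpolation=cv2.INTER_CUBIC))
go(512.8,312,24,-.234)
E
```

```text
[[512.8 313.2]] [[500.6 316.7]
 [525.2 310.8]] 25.333579968302107
t 10.32 tcp [509.1 303.8 158.8] yaw -0.236 gap 0.994 F [-0.1 -0.1  0.6]
 travel before rot [  9.2   2.3 134.8]  rotvec deg [-0.25  0.13 -0.1 ]  travel after rot [  8.9   1.7 134.8]
```

View pics/w5c.png

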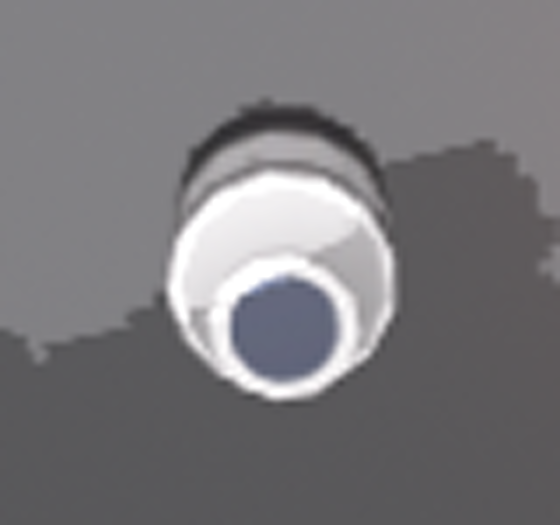

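Request:
{"name": "send_rows", "arguments": {
  "motion": [
    {"gripper": 85, "travel": [3.3, 0.6, 20], "rotation": [-0.2, 0.1, 0]},
    {"gripper": 85, "travel": [3.3, 0.6, 25], "rotation": [0, 0, 0]},
    {"gripper": 70, "travel": [3.3, 0.6, 25], "rotation": [0, 0, 0]},
    {"gripper": 60, "travel": [0, 0, 25], "rotation": [0, 0, 0]},
    {"gripper": 60, "travel": [0, 0, 20], "rotation": [0, 0, 0]},
    {"gripper": 60, "travel": [0, 0, 12], "rotation": [0, 0, 0]},
    {"gripper": 60, "travel": [0, 0, 5], "rotation": [0, 0, 0]},
    {"gripper": 60, "travel": [0, 0, 0], "rotation": [0, 0, 0]},
    {"gripper": 60, "travel": [0, 0, 0], "rotation": [0, 0, 0]},
    {"gripper": 60, "travel": [0, 0, 0], "rotation": [0, 0, 0]}
  ],
  "newtons": 40
}}

```text
t: 11.15
tcp_pos: [0.5152, 0.3147, 0.0296]
tool_rot: [0.785, 0.619, 0.002, 0.001]
force: [-0.3, 0.3, 0.4]
finger_gap: 0.701
```

```bash
python3 - <<'E'
from h import *
go(512.9,313,24,-.234)
E
```

```text
t 11.15 tcp [515.2 314.7  29.6] yaw -0.235 gap 0.701 F [-0.3  0.3  0.4]
 travel before rot [-2.2 -1.9  5.5]  rotvec deg [ 0.22 -0.18 -0.07]  travel after rot [-2.1 -1.8  5.6]
```

Request:
{"name": "send_rows", "arguments": {
  "motion": [
    {"gripper": 60, "travel": [-1.5, -1.3, 3], "rotation": [0.1, -0.1, 0]},
    {"gripper": 60, "travel": [0, 0, 2.5], "rotation": [0, 0, 0]},
    {"gripper": 60, "travel": [0, 0, 0], "rotation": [0, 0, 0]},
    {"gripper": 60, "travel": [0, 0, 0], "rotation": [0, 0, 0]}
  ]
}}

```text
t: 11.48
tcp_pos: [0.5125, 0.3135, 0.023]
tool_rot: [0.785, 0.62, 0.0, 0.0]
force: [0.2, -0.0, -0.2]
finger_gap: 0.702
```

```bash
python3 - <<'E'
from h import *
go(512.9,313,24,-.234)
E
```

```text
t 11.48 tcp [512.5 313.5  23. ] yaw -0.235 gap 0.702 F [ 0.2 -0.  -0.2]
 travel before rot [-0.4  0.5 -1. ]  rotvec deg [ 0.01 -0.01 -0.03]  travel after rot [-0.4  0.5 -1. ]
```

Request:
{"name": "send_rows", "arguments": {
  "motion": [
    {"gripper": 45, "travel": [-0.2, 0.3, -1], "rotation": [0, 0, 0]},
    {"gripper": 35, "travel": [0, 0, 0], "rotation": [0, 0, 0]},
    {"gripper": 30, "travel": [0, 0, 0], "rotation": [0, 0, 0]},
    {"gripper": 26, "travel": [0, 0, 0], "rotation": [0, 0, 0]},
    {"gripper": 22, "travel": [0, 0, 0], "rotation": [0, 0, 0]},
    {"gripper": 15, "travel": [0, 0, 0], "rotation": [0, 0, 0]},
    {"gripper": 15, "travel": [0, 0, 0], "rotation": [0, 0, 0]},
    {"gripper": 15, "travel": [0, 0, 0], "rotation": [0, 0, 0]}
  ],
  "newtons": 40
}}

```text
t: 12.15
tcp_pos: [0.5132, 0.3132, 0.0241]
tool_rot: [0.785, 0.619, 0.0, 0.0]
force: [0.1, -0.7, 2.8]
finger_gap: 0.283
```

```bash
python3 - <<'E'
from h import *
go(591.6,-164.6,130,-.234)
E
```

```text
t 12.15 tcp [513.2 313.2  24.1] yaw -0.235 gap 0.283 F [ 0.1 -0.7  2.8]
 travel before rot [-446.4  187.5 -106. ]  rotvec deg [ 0.04 -0.03 -0.05]  travel after rot [-446.6  187.1 -105.9]
```

Request:
{"name": "send_rows", "arguments": {
  "motion": [
    {"gripper": 15, "travel": [0, 0, -8], "rotation": [0, 0, 0]},
    {"gripper": 15, "travel": [0, 0, -22], "rotation": [0, 0, 0]},
    {"gripper": 15, "travel": [0, 0, -30], "rotation": [0, 0, 0]},
    {"gripper": 15, "travel": [-9, 3.8, -26], "rotation": [0, 0, 0]},
    {"gripper": 15, "travel": [-18, 7.6, -14], "rotation": [0, 0, 0]},
    {"gripper": 15, "travel": [-27, 11.3, -6], "rotation": [0, 0, 0]},
    {"gripper": 15, "travel": [-34, 14.3, 0], "rotation": [0, 0, 0]},
    {"gripper": 15, "travel": [-34, 14.3, 0], "rotation": [0, 0, 0]},
    {"gripper": 15, "travel": [-34, 14.3, 0], "rotation": [0, 0, 0]},
    {"gripper": 15, "travel": [-34, 14.3, 0], "rotation": [0, 0, 0]},
    {"gripper": 15, "travel": [-34, 14.3, 0], "rotation": [0, 0, 0]},
    {"gripper": 15, "travel": [-34, 14.3, 0], "rotation": [0, 0, 0]}
  ]
}}

```text
t: 13.15
tcp_pos: [0.5577, 0.0355, 0.1299]
tool_rot: [0.785, 0.619, -0.0, -0.0]
force: [1.3, -0.2, -0.7]
finger_gap: 0.286
```

Request:
{"name": "send_rows", "arguments": {
  "motion": [
    {"gripper": 15, "travel": [-34, 14.3, 0], "rotation": [0, 0, 0]},
    {"gripper": 15, "travel": [-34, 14.3, 0], "rotation": [0, 0, 0]},
    {"gripper": 15, "travel": [-34, 14.3, 0], "rotation": [0, 0, 0]},
    {"gripper": 15, "travel": [-34, 14.3, 0], "rotation": [0, 0, 0]},
    {"gripper": 15, "travel": [-27, 11.3, 0], "rotation": [0, 0, 0]},
    {"gripper": 15, "travel": [-17, 7, 0], "rotation": [0, 0, 0]},
    {"gripper": 15, "travel": [-8, 3, 0], "rotation": [0, 0, 0]},
    {"gripper": 15, "travel": [0, 0, 0], "rotation": [0, 0, 0]},
    {"gripper": 15, "travel": [0, 0, 0], "rotation": [0, 0, 0]},
    {"gripper": 15, "travel": [0, 0, 0], "rotation": [0, 0, 0]}
  ]
}}

```text
t: 13.98
tcp_pos: [0.5901, -0.1622, 0.1295]
tool_rot: [0.785, 0.62, -0.0, -0.001]
force: [-0.3, 0.2, -0.7]
finger_gap: 0.289
```

```bash
python3 - <<'E'
from h import *
c=manip.calibration("wrist");im=manip.snapshot("wrist")[:,:,::-1].copy();cv2.imwrite("pics/w6.png",im)
go(591.6,-164.6,40,-.234)
E
```

```text
t 14.03 tcp [ 590.2 -162.1  129.6] yaw -0.233 gap 0.283 F [-0.1  0.3 -0.5]
 travel before rot [-2.2  2.  89.6]  rotvec deg [-0.09 -0.04  0.06]  travel after rot [-2.1  1.9 89.6]
```

View pics/w6.png

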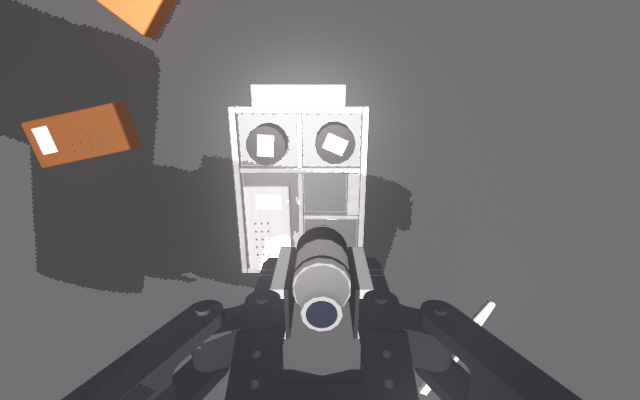

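The short objective hangs upright between the pads with its lens at (321,314). The small square well is at (326,193), and the block is flat in its own well. I lower it now.

Request:
{"name": "send_rows", "arguments": {
  "motion": [
    {"gripper": 15, "travel": [-1, 1, 12], "rotation": [0, 0, 0]},
    {"gripper": 15, "travel": [-1, 1, 22], "rotation": [0, 0, 0]},
    {"gripper": 15, "travel": [0, 0, 22], "rotation": [0, 0, 0]},
    {"gripper": 15, "travel": [0, 0, 16], "rotation": [0, 0, 0]},
    {"gripper": 15, "travel": [0, 0, 8], "rotation": [0, 0, 0]},
    {"gripper": 15, "travel": [0, 0, 4], "rotation": [0, 0, 0]},
    {"gripper": 15, "travel": [0, 0, 0], "rotation": [0, 0, 0]},
    {"gripper": 15, "travel": [0, 0, 0], "rotation": [0, 0, 0]},
    {"gripper": 15, "travel": [0, 0, 0], "rotation": [0, 0, 0]}
  ]
}}

```text
t: 14.78
tcp_pos: [0.5932, -0.1667, 0.0468]
tool_rot: [0.785, 0.62, 0.0, 0.001]
force: [-0.3, 0.4, -1.4]
finger_gap: 0.286
```

```bash
python3 - <<'E'
from h import *
go(591.6,-164.6,29.1,-.234)
E
```

```text
t 14.78 tcp [ 593.2 -166.7   46.8] yaw -0.234 gap 0.286 F [-0.3  0.4 -1.4]
 travel before rot [ 1.7 -2.1 17.7]  rotvec deg [ 0.12  0.03 -0.03]  travel after rot [ 1.7 -2.1 17.7]
```

Request:
{"name": "send_rows", "arguments": {
  "motion": [
    {"gripper": 15, "travel": [1.2, -1.5, 4], "rotation": [0, 0, 0]},
    {"gripper": 15, "travel": [0, 0, 4], "rotation": [0, 0, 0]},
    {"gripper": 15, "travel": [0, 0, 4], "rotation": [0, 0, 0]},
    {"gripper": 15, "travel": [0, 0, 3], "rotation": [0, 0, 0]},
    {"gripper": 15, "travel": [0, 0, 0.7], "rotation": [0, 0, 0]},
    {"gripper": 15, "travel": [0, 0, 0], "rotation": [0, 0, 0]},
    {"gripper": 15, "travel": [0, 0, 0], "rotation": [0, 0, 0]}
  ]
}}

```text
t: 15.37
tcp_pos: [0.5912, -0.1651, 0.0299]
tool_rot: [0.785, 0.619, -0.0, -0.0]
force: [-0.2, 0.7, -0.8]
finger_gap: 0.284
```

```bash
python3 - <<'E'
from h import *
go(591.6,-164.6,29.1,-.234)
E
```

```text
t 15.37 tcp [ 591.2 -165.1   29.9] yaw -0.235 gap 0.284 F [-0.2  0.7 -0.8]
 travel before rot [0.5 0.3 0.8]  rotvec deg [-0.01 -0.   -0.05]  travel after rot [0.5 0.3 0.8]
```

Request:
{"name": "send_rows", "arguments": {
  "motion": [
    {"gripper": 15, "travel": [0, 0, 0.5], "rotation": [0, 0, 0]},
    {"gripper": 15, "travel": [0, 0, 0.4], "rotation": [0, 0, 0]},
    {"gripper": 15, "travel": [0, 0, 0.2], "rotation": [0, 0, 0]},
    {"gripper": 15, "travel": [0, 0, 0], "rotation": [0, 0, 0]},
    {"gripper": 15, "travel": [0, 0, 0], "rotation": [0, 0, 0]}
  ]
}}

```text
t: 15.78
tcp_pos: [0.5913, -0.165, 0.0291]
tool_rot: [0.785, 0.619, 0.0, 0.0]
force: [-0.2, -0.3, -1.5]
finger_gap: 0.284
```

Request:
{"name": "send_rows", "arguments": {
  "motion": [
    {"gripper": 15, "travel": [0, 0, 0.4], "rotation": [0, 0, 0]},
    {"gripper": 15, "travel": [0, 0, 0.4], "rotation": [0, 0, 0]},
    {"gripper": 15, "travel": [0, 0, 0], "rotation": [0, 0, 0]},
    {"gripper": 15, "travel": [0, 0, 0], "rotation": [0, 0, 0]}
  ]
}}

```text
t: 16.12
tcp_pos: [0.5913, -0.1651, 0.0291]
tool_rot: [0.785, 0.619, 0.0, 0.0]
force: [-1.7, -0.5, 4.3]
finger_gap: 0.291
```

Contact at the expected height (+4 N). I release.

Request:
{"name": "send_rows", "arguments": {
  "motion": [
    {"gripper": 27, "travel": [0, 0, 0], "rotation": [0, 0, 0]},
    {"gripper": 32, "travel": [0, 0, 0], "rotation": [0, 0, 0]},
    {"gripper": 42, "travel": [0, 0, 0], "rotation": [0, 0, 0]},
    {"gripper": 52, "travel": [0, 0, 0], "rotation": [0, 0, 0]},
    {"gripper": 55, "travel": [0, 0, -6], "rotation": [0, 0, 0]},
    {"gripper": 55, "travel": [0, 0, -20], "rotation": [0, 0, 0]},
    {"gripper": 55, "travel": [0, 0, -32], "rotation": [0, 0, 0]},
    {"gripper": 70, "travel": [0, 0, -36], "rotation": [0, 0, 0]},
    {"gripper": 85, "travel": [0, 0, -30], "rotation": [0, 0, 0]},
    {"gripper": 85, "travel": [0, 0, -14], "rotation": [0, 0, 0]},
    {"gripper": 85, "travel": [0, 0, 0], "rotation": [0, 0, 0]}
  ]
}}

```text
t: 17.03
tcp_pos: [0.5938, -0.1661, 0.171]
tool_rot: [0.785, 0.62, 0.002, 0.004]
force: [0.3, -0.0, 0.9]
finger_gap: 0.994
```

```bash
python3 - <<'E'
from h import *
im=manip.snapshot("wrist")[:,:,::-1].copy();cv2.imwrite("pics/w7.png",im)
go(438,110,190,-.234)
E
```

```text
t 17.08 tcp [ 592.4 -165.5  168.5] yaw -0.235 gap 0.995 F [-0.5 -0.3 -1.2]
 travel before rot [ 232.  -214.1  -22.7]  rotvec deg [ 0.28  0.06 -0.04]  travel after rot [ 232.2 -214.1  -21.5]
```

Request:
{"name": "send_rows", "arguments": {
  "motion": [
    {"gripper": 85, "travel": [14, -13, -4], "rotation": [0.2, 0, 0]},
    {"gripper": 85, "travel": [26, -24, -4], "rotation": [0, 0, 0]},
    {"gripper": 85, "travel": [28, -26, -4], "rotation": [0, 0, 0]},
    {"gripper": 85, "travel": [28, -26, -4], "rotation": [0, 0, 0]},
    {"gripper": 85, "travel": [28, -26, -3], "rotation": [0, 0, 0]},
    {"gripper": 85, "travel": [28, -26, -3], "rotation": [0, 0, 0]},
    {"gripper": 85, "travel": [28, -26, 0], "rotation": [0, 0, 0]},
    {"gripper": 85, "travel": [26, -24, 0], "rotation": [0, 0, 0]},
    {"gripper": 85, "travel": [18, -15, 0], "rotation": [0, 0, 0]},
    {"gripper": 85, "travel": [8, -8, 0], "rotation": [0, 0, 0]},
    {"gripper": 85, "travel": [0, 0, 0], "rotation": [0, 0, 0]},
    {"gripper": 85, "travel": [0, 0, 0], "rotation": [0, 0, 0]}
  ]
}}

```text
t: 18.08
tcp_pos: [0.4373, 0.1102, 0.1883]
tool_rot: [0.785, 0.62, -0.001, -0.001]
force: [0.3, -0.0, -0.5]
finger_gap: 0.992
```

```bash
python3 - <<'E'
from h import *
go(438,110,190,-.234)
c=manip.calibration("wrist");im=manip.snapshot("wrist")[:,:,::-1].copy();cv2.imwrite("pics/w8.png",im)
np.savez("w8.npz",**c)
uv=proj(c,[.436,.124,.095])[0];print(uv)
a=cv2.imread("pics/w7.png")[:,190:470]
u,v=np.clip(uv.astype(int),(80,80),(560,320));b=im[v-80:v+80,u-80:u+80];print("crop origin",u-80,v-80)
cv2.imwrite("pics/w78.png",np.hstack([a,cv2.resize(b,(400,400),interpolation=cv2.INTER_CUBIC)]))
E
```

```text
t 18.08 tcp [437.3 110.2 188.3] yaw -0.234 gap 0.992 F [ 0.3 -0.  -0.5]
 travel before rot [-0.   0.7 -1.7]  rotvec deg [-0.22  0.04  0.03]  travel after rot [-0.   0.7 -1.7]
[316.28466919 184.44512032]
crop origin 236 104
```

View pics/w78.png

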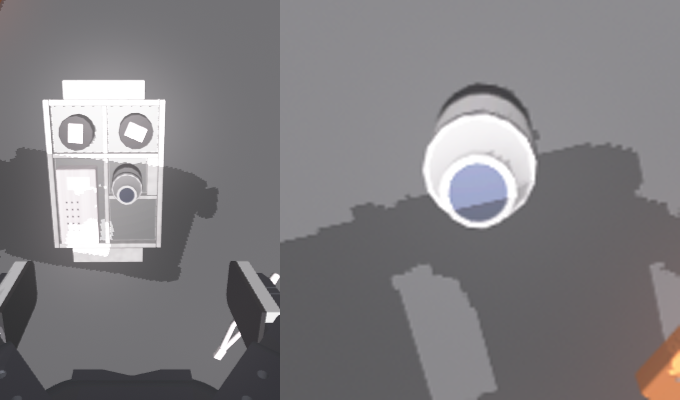

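Left half: the short objective stands upright in the small well, with its lens at (127,195), and the block is flat. Right half: the long objective's lens is at image pixel (315.6,180) and its shoulder circle at (316,171).

```bash
python3 - <<'E'
from h import *
c=dict(np.load("w8.npz"))
a=ray(c,[(315.6,180)],.095)[0]*1000;b=ray(c,[(316,171.2)],.07)[0]*1000;print(a.round(1),b.round(1))
w=np.linalg.norm(np.diff(ray(c,[(316-22.4,171),(316+22.4,171)],.07),axis=0))*1000;print("dia",w)
go(*((a+b)/2),42,-.234)
E
```

```text
[436.3 127.4] [436.1 127.6]
dia 35.70434923966459
t 18.13 tcp [438.  109.7 188.5] yaw -0.235 gap 0.997 F [-0.4  0.6  1. ]
 travel before rot [ 17.   -5.5 146.5]  rotvec deg [-0.17  0.02 -0.05]  travel after rot [ 16.9  -5.9 146.5]
```

Request:
{"name": "send_rows", "arguments": {
  "motion": [
    {"gripper": 85, "travel": [6, -2, 10], "rotation": [-0.1, 0, 0]},
    {"gripper": 85, "travel": [6, -2, 22], "rotation": [0, 0, 0]},
    {"gripper": 85, "travel": [5, -1.7, 26], "rotation": [0, 0, 0]},
    {"gripper": 80, "travel": [0, 0, 26], "rotation": [0, 0, 0]},
    {"gripper": 75, "travel": [0, 0, 26], "rotation": [0, 0, 0]},
    {"gripper": 70, "travel": [0, 0, 18], "rotation": [0, 0, 0]},
    {"gripper": 65, "travel": [0, 0, 10], "rotation": [0, 0, 0]},
    {"gripper": 65, "travel": [0, 0, 4], "rotation": [0, 0, 0]},
    {"gripper": 65, "travel": [0, 0, 0], "rotation": [0, 0, 0]},
    {"gripper": 65, "travel": [0, 0, 0], "rotation": [0, 0, 0]},
    {"gripper": 65, "travel": [0, 0, 0], "rotation": [0, 0, 0]}
  ],
  "newtons": 50
}}

```text
t: 19.05
tcp_pos: [0.4363, 0.1279, 0.0474]
tool_rot: [0.785, 0.619, 0.0, -0.0]
force: [-0.6, 0.0, 0.7]
finger_gap: 0.764
```

```bash
python3 - <<'E'
from h import *
go(436.2,127.5,42,-.234)
E
```

```text
t 19.05 tcp [436.3 127.9  47.4] yaw -0.236 gap 0.764 F [-0.6  0.   0.7]
 travel before rot [-0.4 -0.   5.4]  rotvec deg [-0.   -0.03 -0.09]  travel after rot [-0.4 -0.   5.4]
```

Request:
{"name": "send_rows", "arguments": {
  "motion": [
    {"gripper": 65, "travel": [0, 0, 3], "rotation": [0, 0, 0]},
    {"gripper": 60, "travel": [-0.2, 0, 2.4], "rotation": [0, 0, 0]},
    {"gripper": 50, "travel": [0, 0, 0], "rotation": [0, 0, 0]},
    {"gripper": 42, "travel": [0, 0, 0], "rotation": [0, 0, 0]},
    {"gripper": 38, "travel": [0, 0, 0], "rotation": [0, 0, 0]},
    {"gripper": 34, "travel": [0, 0, 0], "rotation": [0, 0, 0]},
    {"gripper": 30, "travel": [0, 0, 0], "rotation": [0, 0, 0]},
    {"gripper": 22, "travel": [0, 0, 0], "rotation": [0, 0, 0]},
    {"gripper": 22, "travel": [0, 0, 0], "rotation": [0, 0, 0]},
    {"gripper": 22, "travel": [0, 0, 0], "rotation": [0, 0, 0]}
  ],
  "newtons": 50
}}

```text
t: 19.88
tcp_pos: [0.4355, 0.1282, 0.0418]
tool_rot: [0.785, 0.619, -0.0, -0.0]
force: [-0.5, -0.0, 5.5]
finger_gap: 0.408
```

```bash
python3 - <<'E'
from h import *
go(586,-209.5,165,-.234)
E
```

```text
t 19.88 tcp [435.5 128.2  41.8] yaw -0.235 gap 0.408 F [-0.5 -0.   5.5]
 travel before rot [-293.4  224.8 -123.4]  rotvec deg [-0.05 -0.01 -0.04]  travel after rot [-293.6  224.7 -123.2]
```

Request:
{"name": "send_rows", "arguments": {
  "motion": [
    {"gripper": 22, "travel": [0, 0, -8], "rotation": [0, 0, 0]},
    {"gripper": 22, "travel": [0, 0, -22], "rotation": [0, 0, 0]},
    {"gripper": 22, "travel": [0, 0, -30], "rotation": [0, 0, 0]},
    {"gripper": 22, "travel": [0, 0, -30], "rotation": [0, 0, 0]},
    {"gripper": 22, "travel": [-8, 6.1, -22], "rotation": [0, 0, 0]},
    {"gripper": 22, "travel": [-16, 12.3, -11], "rotation": [0, 0, 0]},
    {"gripper": 22, "travel": [-24, 18.4, 0], "rotation": [0, 0, 0]},
    {"gripper": 22, "travel": [-28.2, 21.6, 0], "rotation": [0, 0, 0]},
    {"gripper": 22, "travel": [-28.2, 21.6, 0], "rotation": [0, 0, 0]},
    {"gripper": 22, "travel": [-28.2, 21.6, 0], "rotation": [0, 0, 0]},
    {"gripper": 22, "travel": [-28.2, 21.6, 0], "rotation": [0, 0, 0]},
    {"gripper": 22, "travel": [-28.2, 21.6, 0], "rotation": [0, 0, 0]}
  ]
}}

```text
t: 20.88
tcp_pos: [0.5318, -0.0907, 0.164]
tool_rot: [0.785, 0.619, -0.001, -0.002]
force: [1.6, -0.3, -2.0]
finger_gap: 0.404
```

Request:
{"name": "send_rows", "arguments": {
  "motion": [
    {"gripper": 22, "travel": [-28.2, 21.6, 0], "rotation": [0, 0, 0]},
    {"gripper": 22, "travel": [-28.2, 21.6, 0], "rotation": [0, 0, 0]},
    {"gripper": 22, "travel": [-24, 18.4, 0], "rotation": [0, 0, 0]},
    {"gripper": 22, "travel": [-16, 12.3, 0], "rotation": [0, 0, 0]},
    {"gripper": 22, "travel": [-8, 6.1, 0], "rotation": [0, 0, 0]},
    {"gripper": 22, "travel": [0, 0, 0], "rotation": [0, 0, 0]},
    {"gripper": 22, "travel": [0, 0, 0], "rotation": [0, 0, 0]},
    {"gripper": 22, "travel": [0, 0, 0], "rotation": [0, 0, 0]}
  ]
}}

```text
t: 21.55
tcp_pos: [0.5844, -0.2075, 0.1636]
tool_rot: [0.785, 0.62, -0.001, -0.002]
force: [0.3, 0.4, -2.3]
finger_gap: 0.401
```

```bash
python3 - <<'E'
from h import *
go(586,-209.5,46.8,-.234)
E
```

```text
t 21.55 tcp [ 584.4 -207.5  163.6] yaw -0.234 gap 0.401 F [ 0.3  0.4 -2.3]
 travel before rot [ -1.7   2.6 116.8]  rotvec deg [-0.28 -0.08  0.01]  travel after rot [ -1.6   2.  116.8]
```

Request:
{"name": "send_rows", "arguments": {
  "motion": [
    {"gripper": 22, "travel": [-0.8, 1, 12], "rotation": [-0.1, 0, 0]},
    {"gripper": 22, "travel": [-0.6, 0.8, 22], "rotation": [-0.1, 0, 0]},
    {"gripper": 22, "travel": [0, 0, 25], "rotation": [0, 0, 0]},
    {"gripper": 22, "travel": [0, 0, 20], "rotation": [0, 0, 0]},
    {"gripper": 22, "travel": [0, 0, 12], "rotation": [0, 0, 0]},
    {"gripper": 22, "travel": [0, 0, 6], "rotation": [0, 0, 0]},
    {"gripper": 22, "travel": [0, 0, 2], "rotation": [0, 0, 0]},
    {"gripper": 22, "travel": [0, 0, 0], "rotation": [0, 0, 0]},
    {"gripper": 22, "travel": [0, 0, 0], "rotation": [0, 0, 0]},
    {"gripper": 22, "travel": [0, 0, 0], "rotation": [0, 0, 0]}
  ]
}}

```text
t: 22.38
tcp_pos: [0.5882, -0.2118, 0.0664]
tool_rot: [0.785, 0.619, 0.001, 0.002]
force: [-0.3, 0.2, -2.9]
finger_gap: 0.41
```

```bash
python3 - <<'E'
from h import *
go(586,-209.5,46.8,-.234)
E
```

```text
t 22.38 tcp [ 588.2 -211.8   66.4] yaw -0.235 gap 0.41 F [-0.3  0.2 -2.9]
 travel before rot [ 1.7 -2.7 19.6]  rotvec deg [ 0.24  0.04 -0.04]  travel after rot [ 1.7 -2.6 19.6]
```

Request:
{"name": "send_rows", "arguments": {
  "motion": [
    {"gripper": 22, "travel": [1.2, -1.8, 3], "rotation": [0.2, 0, 0]},
    {"gripper": 22, "travel": [0, 0, 4], "rotation": [0, 0, 0]},
    {"gripper": 22, "travel": [0, 0, 4], "rotation": [0, 0, 0]},
    {"gripper": 22, "travel": [0, 0, 3], "rotation": [0, 0, 0]},
    {"gripper": 22, "travel": [0, 0, 2], "rotation": [0, 0, 0]},
    {"gripper": 22, "travel": [0, 0, 0.5], "rotation": [0, 0, 0]},
    {"gripper": 22, "travel": [0, 0, 0], "rotation": [0, 0, 0]},
    {"gripper": 22, "travel": [0, 0, 0], "rotation": [0, 0, 0]}
  ]
}}

```text
t: 23.05
tcp_pos: [0.5859, -0.2098, 0.0485]
tool_rot: [0.785, 0.619, -0.001, -0.001]
force: [0.7, -1.5, -1.7]
finger_gap: 0.409
```

```bash
python3 - <<'E'
from h import *
go(586,-209.5,46.8,-.234)
E
```

```text
t 23.05 tcp [ 585.9 -209.8   48.5] yaw -0.235 gap 0.409 F [ 0.7 -1.5 -1.7]
 travel before rot [0.4 0.1 1.7]  rotvec deg [-0.1   0.   -0.05]  travel after rot [0.4 0.1 1.7]
```

Request:
{"name": "send_rows", "arguments": {
  "motion": [
    {"gripper": 22, "travel": [0, 0, 0.6], "rotation": [-0.1, 0, 0]},
    {"gripper": 22, "travel": [0, 0, 0.5], "rotation": [0, 0, 0]},
    {"gripper": 22, "travel": [0, 0, 0.5], "rotation": [0, 0, 0]},
    {"gripper": 22, "travel": [0, 0, 0], "rotation": [0, 0, 0]},
    {"gripper": 22, "travel": [0, 0, 0], "rotation": [0, 0, 0]}
  ]
}}

```text
t: 23.47
tcp_pos: [0.5859, -0.2098, 0.0471]
tool_rot: [0.785, 0.619, 0.0, 0.0]
force: [0.3, -0.2, -2.1]
finger_gap: 0.407
```

Request:
{"name": "send_rows", "arguments": {
  "motion": [
    {"gripper": 22, "travel": [0, 0, 0.4], "rotation": [0, 0, 0]},
    {"gripper": 22, "travel": [0, 0, 0.4], "rotation": [0, 0, 0]},
    {"gripper": 22, "travel": [0, 0, 0], "rotation": [0, 0, 0]},
    {"gripper": 22, "travel": [0, 0, 0], "rotation": [0, 0, 0]}
  ]
}}

```text
t: 23.8
tcp_pos: [0.5859, -0.2098, 0.0469]
tool_rot: [0.785, 0.619, 0.0, 0.0]
force: [-1.5, 0.1, 6.6]
finger_gap: 0.408
```

Contact at the expected height (6.6 N). I release and go straight up.

Request:
{"name": "send_rows", "arguments": {
  "motion": [
    {"gripper": 37, "travel": [0, 0, 0], "rotation": [0, 0, 0]},
    {"gripper": 43, "travel": [0, 0, 0], "rotation": [0, 0, 0]},
    {"gripper": 52, "travel": [0, 0, 0], "rotation": [0, 0, 0]},
    {"gripper": 60, "travel": [0, 0, 0], "rotation": [0, 0, 0]},
    {"gripper": 62, "travel": [0, 0, -6], "rotation": [0, 0, 0]},
    {"gripper": 62, "travel": [0, 0, -20], "rotation": [0, 0, 0]},
    {"gripper": 62, "travel": [0, 0, -32], "rotation": [0, 0, 0]},
    {"gripper": 70, "travel": [0, 0, -36], "rotation": [0, 0, 0]},
    {"gripper": 85, "travel": [0, 0, -34], "rotation": [0, 0, 0]},
    {"gripper": 85, "travel": [0, 0, -20], "rotation": [0, 0, 0]},
    {"gripper": 85, "travel": [-25, 0, -8], "rotation": [0, 0, 0]},
    {"gripper": 85, "travel": [-25, 0, 0], "rotation": [0, 0, 0]}
  ]
}}

```text
t: 24.8
tcp_pos: [0.576, -0.2586, 0.2063]
tool_rot: [0.784, 0.621, 0.001, 0.003]
force: [0.6, 0.4, -0.7]
finger_gap: 0.998
```

Request:
{"name": "send_rows", "arguments": {
  "motion": [
    {"gripper": 85, "travel": [-20, 0, 0], "rotation": [0, 0, 0]},
    {"gripper": 85, "travel": [0, 0, 0], "rotation": [0, 0, 0]},
    {"gripper": 85, "travel": [0, 0, 0], "rotation": [0, 0, 0]},
    {"gripper": 85, "travel": [0, 0, 0], "rotation": [0, 0, 0]}
  ]
}}

```text
t: 25.13
tcp_pos: [0.5693, -0.2772, 0.2021]
tool_rot: [0.785, 0.619, 0.0, -0.001]
force: [-0.5, 0.8, 0.2]
finger_gap: 0.994
```

```bash
python3 - <<'E'
from h import *
im=manip.snapshot("wrist")[:,:,::-1].copy();sc=manip.snapshot("scene")[:,:,::-1]
cv2.imwrite("pics/fin.png",np.hstack([im[:,200:520],cv2.resize(sc[190:290,230:342],(448,400),interpolation=cv2.INTER_CUBIC)]))
go(586,-209.5,46.8,-.234)
E
```

```text
t 25.23 tcp [ 569.5 -276.7  202. ] yaw -0.234 gap 0.992 F [ 0.7 -0.   0.1]
 travel before rot [ 69.    0.6 155.2]  rotvec deg [-0.04 -0.04  0.02]  travel after rot [ 69.1   0.4 155.2]
```

View pics/fin.png

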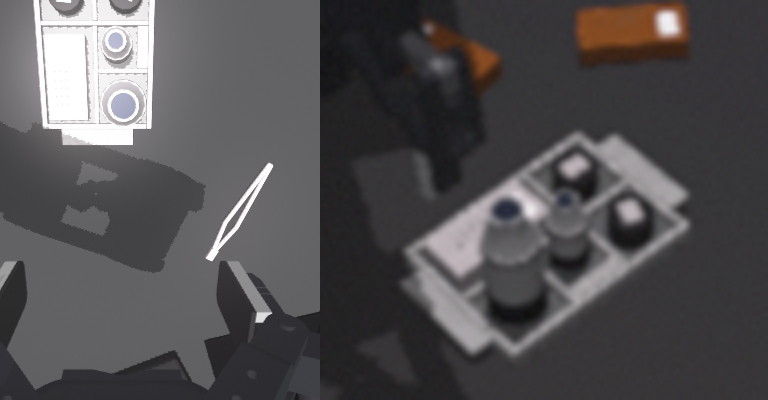

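All three parts are in place: the block flat, and both objectives upright in their wells at (116,42) and (123,105) in the left half. The pucks are untouched.

```bash
python3 -c "
from station import manip
print(manip.sign_off())"
```

```text
the job is handed in; nothing more can be done
None
```

The tray is loaded in the order asked, and I handed the job in at about 25 s of the 72 s allowed. The steel block is in the long well, the short objective in the small square well and the long objective in the large square well. Each part was lowered until it touched the well floor (4–7 N of contact, at the height expected) and released before I fetched the next.

**Last checks:** the final wrist and scene pictures show the block flat, both objectives upright inside their ribs, and both tray pucks in place. I did not take a new picture of the other items on the bench at the end. The gripper was open and clear of everything, with almost no force reading.

**One disagreement:** the top camera and the wrist camera differed by about 4 mm or more in y. I used the wrist camera for both picking and placing, so the error should largely cancel. The wrist fit of the tray matched to within 0.2 mm.

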